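# Put the spice jars back in the colour-coded rack

### The arm

A 6-joint arm with a two-finger parallel gripper is mounted at the origin on a cart in front of the work surface, level with it; the furniture and walls round the work are solid. World frame = base frame: x ahead of the robot, y to its left, z up, the work surface at z = 0. Lengths are in m, angles in degrees, forces in N, time in s.
With the tool pointing down it reaches from about 0.4 to 0.825 m from the base axis. Payload 7 kg.
Tool frame: the origin (TCP) lies at the very end of the fingers, on their centre line; the grasp point (between the pads) lies 19 mm behind it; z points along the fingers, y is the line along which they close (so a half turn about z gives the same grasp; the last joint's range is limited). The gripper opens to 88 mm and grips with 3 to 60 N. Pads are 19 mm wide; open, the fingers measure 130 mm over their backs; the gripper's body (78 mm by 193 mm) begins 47 mm behind the grasp point.
Start: joints at [91.965, 20.546, 0.682, 0, -70.136, -16.507], TCP at [0.169, 0.653, 0.227] pointing down, gripper open.
Joint ranges: [-176.03, 176.03], [-82.01, 121.73], [-58.28, 71.71], [-173.87, 95.51], [-174.79, -0.11], [-173.66, 173.66]. Speed limits (degrees/s): [136.94, 136.94, 172.46, 180, 180, 180].

### API

Orientations are given as [roll, pitch, yaw] about the fixed x, y, z axes, in that order (R = Rz(yaw) Ry(pitch) Rx(roll)).
In Python, from plant import r gives the robot as it stands. The module is installed in compiled form; this text tells all that it offers.
- The arm moves only by the tool jog_arm, never from a script. Its arguments are lists of equal length, an entry for each row: "travel": the shift along the tool's x, y, z each as a share of 50 cm, from -1 to 1, a list of three; "dr": the turn, a rotation vector about the tool's x, y, z each as a share of 360 degrees, from -1 to 1, a list of three; "claw": the opening, from 0 (shut) to 1 (fully open). A call has exactly 10 rows; each row is the pose to reach, as a shift and turn from the pose commanded when the call began, along the tool's axes at that moment, turning the shorter way round; what a row does not reach only later rows make up. A row lasts 1/8 s, in which the tool goes at most 62.5 mm and 10.7 degrees, less where a joint would pass 70% of its speed; a pose out of reach is approached as far as the arm can. A call with a number of a shift or a turn outside -1 to 1 is refused whole. A call with a gripper value outside its range is refused whole. The fingers move at their own pace and stop on an object; "newtons" is the grip in N (left out, the last holds). Time passes only in rows, so rows that repeat a pose let the fingers close, or fill a call up. It gives the time, the measured TCP pose, the force, the opening and the grip force at its end, in the units of the state.
- r.get_state(): the state, without advancing time (a new reading comes with each control period).
- r.capture(name): name is "side" or "top"; returns a dict with "pixels" (420x560x3 uint8, red, green, blue), "range_z" (420x560 float32, m along the optical axis (not along the pixel's ray), 0 where there is no reading), "fx", "fy", "cx", "cy" (pixels), "position" and "attitude" of the camera in the world. Camera axes: x right, y up, looking along -z (the intrinsics and any distortion apply to the point x, -y, -z); pixel columns grow to the right and rows downward; lengths in m; the calibration is good to about 2 mm. A picture is of the moment at which its call begins.
- r.close_job(): hands the job in; it is judged then, once.
Trained networks look in the newest picture that a camera, given by its name, has taken for a name from the list of things; names that differ only in an ending like _2 or _b are one class to them, and where a whole thing is asked for, a point or a joint stands for the part that bears it (a point fixed in the world has none). Each returns a list of dicts, best first, with "conf" (0 to 1); they miss things now and then, are a little off and sometimes report something else, mostly with a low value. They report only what shows in the picture. A call takes as long as a camera call. They do not tell look-alikes from the thing itself.
- r.boxes_of(name, camera): "extent" ([left, top, right, bottom] in pixels, round what is visible of it).
- r.regions_of(name, camera): "pixels" (420x560 bool, what is visible of it) and "extent" ([left, top, right, bottom] in pixels, round what is visible of it).
- r.tip_of(name, camera): "at" ([column, row] in pixels: a listed point, or the origin of a listed thing).
The state is a dict: "time_s": time; "joints": joint angles; "qd": joint speeds; "joint_torque": joint torques, N m; "tcp_pos": TCP position; "eef_rot": TCP orientation; "contact_force": force on the tool from outside, world axes, zero at the start; "moment": the same for the moment, N m; "gripper_width": finger opening in m; "gripper_force": force on a finger pad.
Only numpy, scipy, OpenCV 4.12 (cv2) and the standard library are available. Lean on these libraries where they do the work, as an engineer would, in place of code of your own. Each camera call takes 0.05 s, during which the arm holds its last target. There are 200 camera calls.

### The job

Put the three slim spice jars away in the spice rack: stand each one upright inside the dish that has the colour of its cap (green, white, red). Leave the wide honey jar and jam jar that stand among them where they are.

Things in the scene. Friction and masses are not known exactly. Their poses are not given: they have to be found in the camera images.
- spice_green_center (a point): Slim clear spice jar with a paper label and a green cap, round, 42 mm in diameter (body and cap alike) and 99 mm tall, about 0.1 kg, loose, standing upright. The point is its centre, half-way up, on the axis; z runs up the jar.
- spice_white_center (a point): Slim clear spice jar with a paper label and a white cap, round, 43 mm in diameter (body and cap alike) and 100 mm tall, about 0.1 kg, loose, standing upright. The point is its centre, half-way up, on the axis; z runs up the jar.
- spice_red_center (a point): Slim clear spice jar with a paper label and a red cap, round, 45 mm in diameter (body and cap alike) and 98 mm tall, about 0.1 kg, loose, standing upright. The point is its centre, half-way up, on the axis; z runs up the jar.
- dish_green_floor (a point): Shallow round green dish on the spice rack, fixed to it; one of three in a row, in any order. Outer diameter 72 mm, inner diameter 63 mm, rim 8 mm above its inner floor. The point is the centre of the inner floor, 18 mm above the worktop; z up.
- dish_white_floor (a point): Shallow round white dish on the spice rack, fixed to it; one of three in a row, in any order. Outer diameter 72 mm, inner diameter 63 mm, rim 8 mm above its inner floor. The point is the centre of the inner floor, 18 mm above the worktop; z up.
- dish_red_floor (a point): Shallow round red dish on the spice rack, fixed to it; one of three in a row, in any order. Outer diameter 72 mm, inner diameter 63 mm, rim 8 mm above its inner floor. The point is the centre of the inner floor, 18 mm above the worktop; z up.
- spice_rack: Low wooden rack, fixed: 84 x 258 mm, base top 14 mm above the worktop, end cheeks 34 mm and back rail 30 mm high. Origin: centre of the underside; y along the row of dishes (at y = -80, 0, +80 mm), x to the back. Keep the wrist clear of the wall cabinet behind: front 0.61 m ahead of the robot base, underside 0.44 m above the worktop, door knobs stick out some cm; carry low, along the front.
- honey_center (a point): Wide honey jar with a red lid, 62 mm across, 86 mm tall. The point is its centre, half-way up; z up. Loose, not part of the job: it stays where it stands.
- jam_center (a point): Wide jam jar with a white lid, 65 mm in diameter, 94 mm tall. The point is its centre, half-way up; z up. Loose, not part of the job: it stays where it stands.
Things that resemble listed ones, but are neither listed nor needed, are in the scene too. Leave any pink look-alike of the part that bears spice_green_center alone.

How it is judged (in metres and radians):
At the end, for the whole second after the job is handed in: Each spice jar stands upright (within 0.1 rad) on the floor of the dish of its cap's colour, its axis within 13 mm of the dish's centre (which is anywhere inside the rim), released and at rest; the honey jar and the jam jar are upright and within 30 mm of where they started (horizontal distance between spice_green_center and dish_green_floor below 0.013 m and height (world z) of spice_green_center between 0.06 and 0.074 m and angle between each of spice_green_center, spice_white_center, spice_red_center's own z axis and vertical below 0.1 rad and linear speed of each of spice_green, spice_white, spice_red below 0.02 m/s and horizontal distance between spice_white_center and dish_white_floor below 0.013 m and height (world z) of spice_white_center between 0.06 and 0.074 m and horizontal distance between spice_red_center and dish_red_floor below 0.013 m and height (world z) of spice_red_center between 0.06 and 0.074 m and distance of each of honey_center, jam_center from where it was at the start of the episode below 0.03 m and angle between each of honey_center, jam_center's own z axis and vertical below 0.15 rad); the robot touches nothing.
It fails at once if the honey jar or jam jar is knocked over or pushed more than 30 mm (distance of any of honey_center, jam_center from where it was at the start of the episode above 0.03 m or angle between any of honey_center, jam_center's own z axis and vertical above 0.5 rad).
It also fails if it takes over 80 s, if anything falls off the work surface, if the arm or the gripper's body presses on something with over 40 N, if the wrist force passes 120 N, or if a joint passes its speed limit or range.

## Working session

There is one attempt and no reset: what is moved stays moved. The work goes in short steps, Python scripts to look and compute and a tool call to move; the robot and the scene stay as the last step left them, time stands still between calls to the robot, and variables do not carry over. Pictures are saved under pics/ and viewed, at most 14 in all, crops included, and the job is handed in when it is done.

Besides the shell and the picture viewer there is one more tool, called as name(argument=value, ...) on one line, values as JSON. jog_arm: Moves the arm, as the interface text tells. Its arguments: {"type":"object","properties":{"travel":{"type":"array"},"dr":{"type":"array"},"claw":{"type":"array"},"newtons":{"type":"number"}},"required":["travel","dr","claw"]}

```bash
mkdir -p pics; cat > h.py <<'E'
import numpy as np, cv2
from scipy.spatial.transform import Rotation as R
from plant import r
def rot(a):
    a=np.array(a,float)
    if a.shape==(3,3): return a
    if a.size==4: return R.from_quat(a).as_matrix()
    return R.from_euler('xyz',a,degrees=True).as_matrix()
def pts(c):
    z=c['range_z']; v,u=np.mgrid[:z.shape[0],:z.shape[1]]
    p=np.stack([(u-c['cx'])/c['fx']*z,-(v-c['cy'])/c['fy']*z,-z],-1)
    return p@rot(c['attitude']).T+np.array(c['position'])
E
python3 - <<'E'
from h import *
print(r.get_state())
for n in ['top','side']:
    c=r.capture(n); print(n,{k:v for k,v in c.items() if k not in('pixels','range_z')})
    cv2.imwrite(f'pics/{n}0.png',c['pixels'][...,::-1])
    P=pts(c); np.savez(f'{n}0.npz',P=P,z=c['range_z'],rgb=c['pixels'])
    for nm in ['spice_green_center','spice_white_center','spice_red_center','dish_green_floor','dish_white_floor','dish_red_floor','spice_rack','honey_center','jam_center']:
        for d in r.regions_of(nm,n)[:3]:
            m=d['pixels']&(c['range_z']>0); q=P[m]
            if len(q)<5: continue
            t=q[q[:,2]>np.percentile(q[:,2],95)-.006]
            print(nm,round(d['conf'],2),np.round(d['extent']),'top ctr',np.round((t.min(0)+t.max(0))/2,3),'zmax',round(q[:,2].max(),3),len(t))
E
```

```text
{'time_s': 0.0, 'joints': array([ 9.19667383e+01,  2.05922961e+01,  6.33594570e-01, -2.01421310e-02,
       -7.01365520e+01, -1.65049476e+01]), 'qd': array([ 0.04823626,  0.09905888,  0.06009455, -0.02466397, -0.04433555,
        0.02826584]), 'joint_torque': array([ 2.03467163e-03, -5.82731438e+01,  2.93045783e+01,  6.99692577e+00,
        6.83535865e-03, -1.56391293e-04]), 'tcp_pos': array([0.1693679 , 0.65289359, 0.22561155]), 'eef_rot': array([ 1.79903292e+02, -8.90939643e-03, -1.45450614e+01]), 'contact_force': array([ 0.47118231, -0.02656527, -1.18209022]), 'moment': array([ 0.00673482, -0.04781043,  0.03616005]), 'gripper_force': 0.0, 'gripper_width': 0.08787326123532126}
top {'fx': 398.34374813183217, 'fy': 398.34374813183217, 'cx': 276.71742147412147, 'cy': 219.0847702218795, 'position': array([0.4382791 , 0.17004624, 0.91123546]), 'attitude': array([  3.61268349,  -1.55273584, -88.69409954])}
spice_green_center 0.84 [116. 178. 151. 204.] top ctr [0.549 0.455 0.099] zmax 0.103 315
spice_green_center 0.67 [226. 218. 246. 242.] top ctr [0.471 0.235 0.099] zmax 0.102 313
spice_
[... 1244 characters left out ...]
zmax 0.101 77
spice_red_center 0.6 [242. 205. 264. 244.] top ctr [0.423 0.145 0.096] zmax 0.1 140
spice_red_center 0.16 [262. 234. 347. 308.] top ctr [ 0.462 -0.042  0.032] zmax 0.036 323
dish_green_floor 0.56 [306. 270. 334. 296.] top ctr [ 0.466 -0.12   0.023] zmax 0.027 149
dish_white_floor 0.97 [269. 239. 300. 260.] top ctr [0.461 0.038 0.024] zmax 0.029 171
dish_red_floor 0.95 [283. 254. 317. 275.] top ctr [ 0.464 -0.045  0.024] zmax 0.029 186
spice_rack 0.83 [259. 233. 347. 309.] top ctr [ 0.461 -0.042  0.032] zmax 0.036 348
honey_center 0.56 [253. 166. 271. 199.] top ctr [0.553 0.358 0.084] zmax 0.088 115
jam_center 0.89 [217. 174. 240. 212.] top ctr [0.427 0.326 0.091] zmax 0.095 198
```

```bash
python3 - <<'E'
import cv2
a=cv2.imread('pics/top0.png')[150:300,90:430]
cv2.imwrite('pics/top0c.png',cv2.resize(a,None,fx=2.3,fy=2.3,interpolation=2))
a=cv2.imread('pics/side0.png')[120:320,180:380]
cv2.imwrite('pics/side0c.png',cv2.resize(a,None,fx=3,fy=3,interpolation=2))
E
```

```text
(no output)
```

View pics/top0c.png

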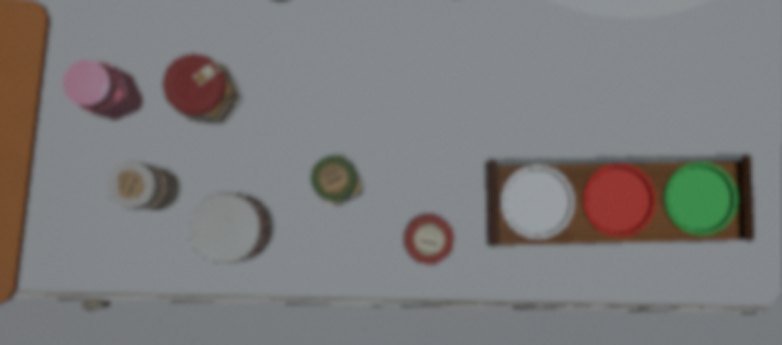

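View pics/side0c.png

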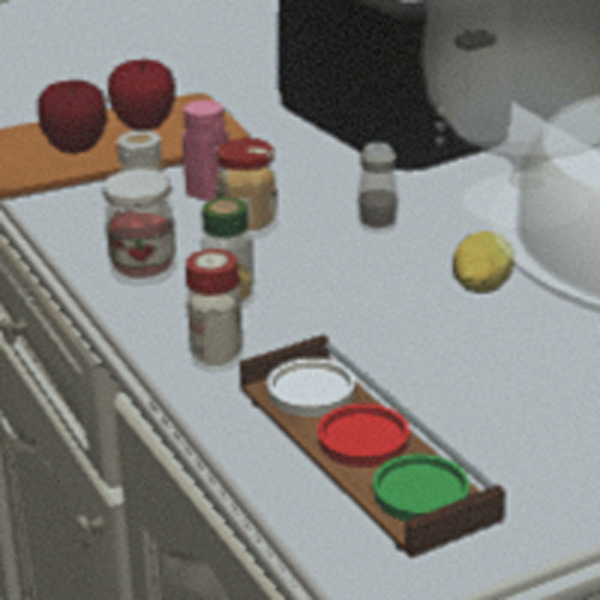

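View pics/top0.png

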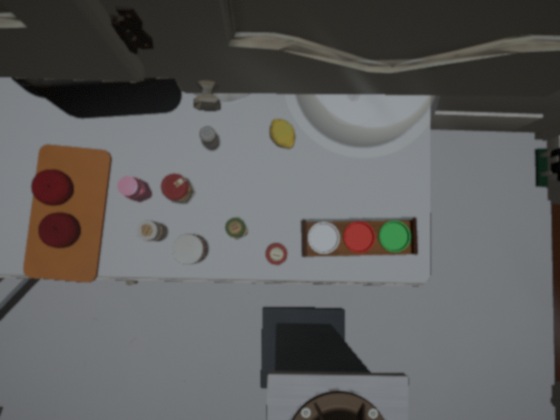

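The top view shows the caps at pixels green (235,228), white (150,231) and red (276,254), with the pink look-alike at (131,187). The dishes, left to right, are white (323,237), red (358,237) and green (394,236). The networks agree with this, apart from two false hits: pink reported as green, and a dish reported as the red jar. I'll start with the green jar, closing the fingers along world x (yaw -90).

jog_arm(travel=[[0.798, 0.663, 0.094], [0.798, 0.663, 0.094], [0.798, 0.663, 0.094], [0.798, 0.663, 0.094], [0.798, 0.663, 0.094], [0.798, 0.663, 0.094], [0.798, 0.663, 0.094], [0.798, 0.663, 0.094], [0.798, 0.663, 0.094], [0.798, 0.663, 0.094]], dr=[[0, 0, 0.21], [0, 0, 0.21], [0, 0, 0.21], [0, 0, 0.21], [0, 0, 0.21], [0, 0, 0.21], [0, 0, 0.21], [0, 0, 0.21], [0, 0, 0.21], [0, 0, 0.21]], claw=[0.85, 0.85, 0.85, 0.85, 0.85, 0.85, 0.85, 0.85, 0.85, 0.85], newtons=15)

```text
time_s: 2.25
tcp_pos: [0.4731, 0.2309, 0.1794]
eef_rot: [180.0, -0.0, -90.3]
contact_force: [-0.1, 1.2, -0.3]
gripper_width: 0.0748
gripper_force: 0.0
```

```bash
python3 - <<'E'
from h import *
for n in ['side','top']:
    c=r.capture(n);P=pts(c);cv2.imwrite(f'pics/{n}1.png',c['pixels'][...,::-1])
    m=(P[...,2]>.17)&(P[...,2]<.21)&(abs(P[...,0]-.473)<.12)&(abs(P[...,1]-.231)<.1)&(c['range_z']>0)
    q=P[m]; print(n,len(q))
    if len(q):print(np.percentile(q,[1,50,99],axis=0).round(4))
a=cv2.imread('pics/side1.png')[60:320,140:380]
cv2.imwrite('pics/side1c.png',cv2.resize(a,None,fx=2.3,fy=2.3,interpolation=2))
E
```

```text
side 186
[[0.4203 0.2139 0.1801]
 [0.5102 0.2195 0.1956]
 [0.5286 0.2384 0.2095]]
top 0
```

View pics/side1c.png

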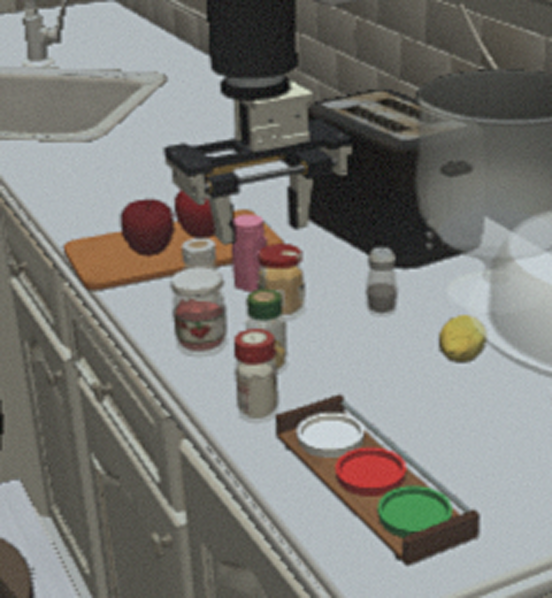

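The fingers straddle the green jar along x. The side camera puts the finger faces about 2 mm off, so averaging the two cameras is sound. Next I descend, grip and lift.

jog_arm(travel=[[0, 0.002, 0.08], [0, 0.002, 0.16], [0, 0.002, 0.22], [0, 0.002, 0.248], [0, 0.002, 0.248], [0, 0.002, 0.248], [0, 0.002, 0.248], [0, 0.002, 0.248], [0, 0.002, 0.248], [0, 0.002, 0.248]], dr=[[0, 0, 0], [0, 0, 0], [0, 0, 0], [0, 0, 0], [0, 0, 0], [0, 0, 0], [0, 0, 0], [0, 0, 0], [0, 0, 0], [0, 0, 0]], claw=[0.85, 0.85, 0.85, 0.85, 0.85, 0.3, 0.3, 0.3, 0.3, 0.3], newtons=15)

```text
time_s: 3.6
tcp_pos: [0.4719, 0.2326, 0.0561]
eef_rot: [-179.9, 0.0, -90.1]
contact_force: [-0.0, 0.3, 5.1]
gripper_width: 0.046
gripper_force: 15.0
```

jog_arm(travel=[[0, 0, -0.1], [0, 0, -0.2], [0.04, 0.0, -0.23], [0.14, 0.005, -0.23], [0.25, 0.01, -0.23], [0.36, 0.016, -0.23], [0.47, 0.016, -0.23], [0.58, 0.016, -0.23], [0.67, 0.016, -0.23], [0.704, 0.016, -0.23]], dr=[[0, 0, 0], [0, 0, 0], [0, 0, 0], [0, 0, 0], [0, 0, 0], [0, 0, 0], [0, 0, 0], [0, 0, 0], [0, 0, 0], [0, 0, 0]], claw=[0.3, 0.3, 0.3, 0.3, 0.3, 0.3, 0.3, 0.3, 0.3, 0.3])

```text
time_s: 4.85
tcp_pos: [0.4609, -0.1222, 0.1695]
eef_rot: [179.9, 0.0, -90.3]
contact_force: [-0.4, 1.0, -0.5]
gripper_width: 0.0465
gripper_force: 15.0
```

```bash
python3 - <<'E'
from h import *
c=r.capture('side');P=pts(c)
print(r.get_state()['tcp_pos'],r.get_state()['gripper_width'])
cv2.imwrite('pics/s2.png',cv2.resize(c['pixels'][120:340,200:420,::-1],None,fx=2.6,fy=2.6,interpolation=2))
E
```

```text
[ 0.46096115 -0.12270762  0.16939828] 0.04645968729211868
```

View pics/s2.png

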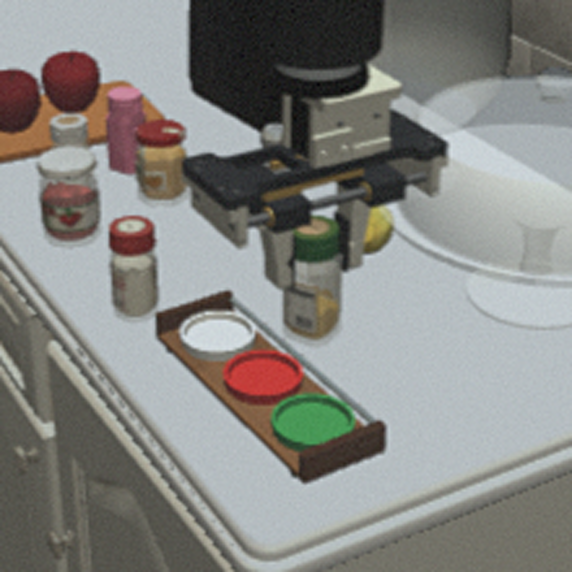

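```bash
cat >> h.py <<'E'
def caps(cam,names):
    c=r.capture(cam);P=pts(c)
    for nm in names:
        for d in r.regions_of(nm,cam)[:2]:
            m=cv2.erode(d['pixels'].astype(np.uint8),np.ones((1,1)))>0
            q=P[m&(c['range_z']>0)]
            if len(q)<20: continue
            zt=np.percentile(q[:,2],95); t=q[q[:,2]>zt-.006]
            lo,hi=np.percentile(t,[2,98],axis=0)
            print(cam,nm,round(d['conf'],2),np.round(d['extent']),'ctr',np.round((lo+hi)/2,4),'size',np.round(hi-lo,3))
    return c,P
E
python3 - <<'E'
from h import *
print(r.get_state()['tcp_pos'])
caps('side',['spice_green_center','dish_green_floor','dish_red_floor'])
E
```

```text
[ 0.46096115 -0.12270762  0.16939828]
side spice_green_center 0.85 [239. 150. 258. 188.] ctr [0.5535 0.4499 0.0958] size [0.036 0.039 0.007]
side spice_green_center 0.62 [310. 203. 335. 258.] ctr [ 0.4611 -0.1287  0.2095] size [0.034 0.03  0.008]
side dish_green_floor 0.83 [304. 271. 338. 292.] ctr [ 0.4652 -0.1214  0.0246] size [0.068 0.069 0.009]
side dish_green_floor 0.34 [284. 255. 317. 275.] ctr [ 0.4622 -0.041   0.0235] size [0.069 0.071 0.007]
side dish_red_floor 0.63 [284. 253. 316. 276.] ctr [ 0.462  -0.0413  0.0236] size [0.069 0.072 0.007]
```

jog_arm(travel=[[-0.002, -0.004, 0.03], [-0.002, -0.004, 0.08], [-0.002, -0.004, 0.13], [-0.002, -0.004, 0.165], [-0.002, -0.004, 0.18], [-0.002, -0.004, 0.189], [-0.002, -0.004, 0.189], [-0.002, -0.004, 0.189], [-0.002, -0.004, 0.189], [-0.002, -0.004, 0.189]], dr=[[0, 0, 0], [0, 0, 0], [0, 0, 0], [0, 0, 0], [0, 0, 0], [0, 0, 0], [0, 0, 0], [0, 0, 0], [0, 0, 0], [0, 0, 0]], claw=[0.3, 0.3, 0.3, 0.3, 0.3, 0.3, 0.3, 0.3, 0.3, 0.3])

```text
time_s: 6.35
tcp_pos: [0.4648, -0.1187, 0.0764]
eef_rot: [-180.0, 0.0, -90.1]
contact_force: [-0.5, -0.3, -0.7]
gripper_width: 0.046
gripper_force: 15.0
```

```bash
python3 - <<'E'
from h import *
s=r.get_state();print(s['tcp_pos'],s['contact_force'],s['gripper_width'])
caps('side',['spice_green_center'])
E
```

```text
[ 0.46477376 -0.11871415  0.07636068] [-0.48671758 -0.31428696 -0.74192702] 0.04595824433730632
side spice_green_center 0.68 [312. 240. 335. 291.] ctr [ 0.4653 -0.1252  0.1164] size [0.034 0.03  0.008]
side spice_green_center 0.6 [239. 150. 254. 188.] ctr [0.5524 0.4523 0.0957] size [0.034 0.042 0.008]
```

jog_arm(travel=[[0, 0, 0.003], [0, 0, 0.004], [0, 0, 0.004], [0, 0, 0.004], [0, 0, 0.004], [0, 0, -0.03], [0, 0, -0.1], [0, 0, -0.2], [-0.05, 0.02, -0.22], [-0.15, 0.04, -0.22]], dr=[[0, 0, 0], [0, 0, 0], [0, 0, 0], [0, 0, 0], [0, 0, 0], [0, 0, 0], [0, 0, 0], [0, 0, 0], [0, 0, 0], [0, 0, 0]], claw=[0.3, 0.3, 0.8, 0.8, 0.8, 0.8, 0.8, 0.8, 0.8, 0.8])

```text
time_s: 7.7
tcp_pos: [0.4452, -0.0435, 0.1872]
eef_rot: [-179.9, 0.0, -90.3]
contact_force: [0.5, 0.6, -0.8]
gripper_width: 0.0699
gripper_force: 0.0
```

```bash
python3 - <<'E'
from h import *
s=r.get_state();print(s['tcp_pos'],s['eef_rot'])
for n in ['top','side']: caps(n,['spice_green_center','spice_red_center','spice_white_center','dish_green_floor'])
E
```

```text
[ 0.44518642 -0.04348598  0.18723338] [-1.79862208e+02  3.70755975e-02 -9.03014730e+01]
top spice_green_center 0.67 [117. 179. 155. 202.] ctr [0.5492 0.455  0.0989] size [0.035 0.038 0.006]
top spice_red_center 0.78 [266. 244. 283. 267.] ctr [0.4198 0.1492 0.0986] size [0.039 0.04  0.006]
top spice_white_center 0.78 [135. 221. 169. 241.] ctr [0.461  0.4127 0.0998] size [0.037 0.037 0.006]
side spice_green_center 0.84 [312. 241. 334. 291.] ctr [ 0.465  -0.1215  0.1143] size [0.036 0.036 0.007]
side spice_green_center 0.71 [242. 153. 256. 190.] ctr [0.4633 0.2338 0.1889] size [0.218 0.476 0.192]
side spice_red_center 0.55 [240. 204. 262. 241.] ctr [0.4216 0.1455 0.0957] size [0.042 0.041 0.006]
side spice_red_center 0.29 [310. 241. 335. 292.] ctr [ 0.4657 -0.1201  0.1143] size [0.037 0.038 0.007]
side spice_white_center 0.47 [220. 163. 231. 178.] ctr [0.4639 0.4071 0.0976] size [0.036 0.037 0.007]
side dish_green_floor 0.59 [305. 274. 338. 292.] ctr [ 0.4654 -0.1205  0.0235] size [0.069 0.059 0.006]
side dish_green_floor 0.26 [251. 186. 268. 205.] ctr [0.4492 0.1414 0.1422] size [0.179 0.446 0.219]
```

Green is in its dish, within about 1 mm of centre. Next is the red jar.

jog_arm(travel=[[-0.1, 0.02, 0], [-0.2, 0.035, 0], [-0.3, 0.048, 0], [-0.37, 0.048, 0], [-0.382, 0.048, 0.02], [-0.382, 0.048, 0.1], [-0.382, 0.048, 0.18], [-0.382, 0.048, 0.24], [-0.382, 0.048, 0.264], [-0.382, 0.048, 0.264]], dr=[[0, 0, 0], [0, 0, 0], [0, 0, 0], [0, 0, 0], [0, 0, 0], [0, 0, 0], [0, 0, 0], [0, 0, 0], [0, 0, 0], [0, 0, 0]], claw=[0.85, 0.85, 0.85, 0.85, 0.85, 0.85, 0.85, 0.85, 0.85, 0.85])

```text
time_s: 9.45
tcp_pos: [0.4212, 0.1466, 0.0536]
eef_rot: [179.9, -0.1, -90.2]
contact_force: [0.2, 0.9, 0.8]
gripper_width: 0.0741
gripper_force: 0.0
```

jog_arm(travel=[[0, 0, 0], [0, 0, 0], [0, 0, 0], [0, 0, 0], [0, 0, 0], [0, 0, -0.08], [0, 0, -0.17], [0, 0, -0.23], [0.05, -0.01, -0.23], [0.13, -0.03, -0.23]], dr=[[0, 0, 0], [0, 0, 0], [0, 0, 0], [0, 0, 0], [0, 0, 0], [0, 0, 0], [0, 0, 0], [0, 0, 0], [0, 0, 0], [0, 0, 0]], claw=[0.3, 0.3, 0.3, 0.3, 0.3, 0.3, 0.3, 0.3, 0.3, 0.3], newtons=15)

```text
time_s: 10.7
tcp_pos: [0.4361, 0.0824, 0.1694]
eef_rot: [-180.0, 0.0, -90.0]
contact_force: [-0.6, -0.3, -0.7]
gripper_width: 0.045
gripper_force: 15.0
```

jog_arm(travel=[[0.08, -0.02, 0], [0.16, -0.04, 0], [0.22, -0.05, 0], [0.243, -0.05, 0], [0.243, -0.05, 0], [0.243, -0.05, 0], [0.243, -0.05, 0.03], [0.243, -0.05, 0.06], [0.243, -0.05, 0.08], [0.243, -0.05, 0.08]], dr=[[0, 0, 0], [0, 0, 0], [0, 0, 0], [0, 0, 0], [0, 0, 0], [0, 0, 0], [0, 0, 0], [0, 0, 0], [0, 0, 0], [0, 0, 0]], claw=[0.3, 0.3, 0.3, 0.3, 0.3, 0.3, 0.3, 0.3, 0.3, 0.3])

```text
time_s: 11.95
tcp_pos: [0.4604, -0.0388, 0.1285]
eef_rot: [179.9, -0.0, -90.1]
contact_force: [-0.0, -0.2, -0.4]
gripper_width: 0.0448
gripper_force: 15.0
```

```bash
python3 - <<'E'
from h import *
s=r.get_state();print(s['tcp_pos'],s['eef_rot'])
caps('side',['spice_green_center','spice_red_center','dish_red_floor'])
E
```

```text
[ 0.46040082 -0.03878984  0.12854636] [ 1.79923434e+02 -2.50723729e-02 -9.00918260e+01]
side spice_green_center 0.91 [239. 153. 255. 189.] ctr [0.5537 0.4471 0.0957] size [0.037 0.033 0.008]
side spice_green_center 0.69 [310. 242. 335. 292.] ctr [ 0.4652 -0.1209  0.1144] size [0.036 0.037 0.007]
side spice_red_center 0.7 [290. 206. 312. 247.] ctr [ 0.4608 -0.0447  0.1695] size [0.037 0.037 0.007]
side dish_red_floor 0.67 [282. 254. 311. 275.] ctr [ 0.4599 -0.0404  0.0234] size [0.064 0.072 0.008]
side dish_red_floor 0.31 [251. 166. 270. 200.] ctr [0.556  0.3576 0.0848] size [0.046 0.051 0.006]
```

jog_arm(travel=[[0, -0.002, 0.04], [0, -0.002, 0.075], [0, -0.002, 0.1], [0, -0.002, 0.111], [0, -0.002, 0.111], [0, -0.002, 0.111], [0, -0.002, 0.111], [0, -0.002, 0.111], [0, -0.002, 0.06], [0, -0.002, -0.06]], dr=[[0, 0, 0], [0, 0, 0], [0, 0, 0], [0, 0, 0], [0, 0, 0], [0, 0, 0], [0, 0, 0], [0, 0, 0], [0, 0, 0], [0, 0, 0]], claw=[0.3, 0.3, 0.3, 0.3, 0.3, 0.75, 0.75, 0.75, 0.75, 0.75])

```text
time_s: 13.4
tcp_pos: [0.46, -0.0396, 0.1581]
eef_rot: [179.7, -0.1, -90.2]
contact_force: [2.0, 0.3, -0.1]
gripper_width: 0.0654
gripper_force: 0.0
```

jog_arm(travel=[[0, 0, -0.04], [-0.1, 0, -0.05], [-0.22, 0, -0.05], [-0.34, 0, -0.05], [-0.46, 0, -0.05], [-0.58, 0, -0.05], [-0.7, 0, -0.05], [-0.82, 0, -0.05], [-0.89, 0, -0.05], [-0.89, 0, -0.05]], dr=[[0, 0, 0], [0, 0, 0], [0, 0, 0], [0, 0, 0], [0, 0, 0], [0, 0, 0], [0, 0, 0], [0, 0, 0], [0, 0, 0], [0, 0, 0]], claw=[0.75, 0.75, 0.75, 0.75, 0.75, 0.75, 0.75, 0.75, 0.75, 0.75])

```text
time_s: 14.65
tcp_pos: [0.4625, 0.408, 0.1833]
eef_rot: [180.0, -0.0, -90.0]
contact_force: [-0.7, -0.5, -0.5]
gripper_width: 0.0657
gripper_force: 0.0
```

```bash
python3 - <<'E'
from h import *
s=r.get_state();print(s['tcp_pos'],s['eef_rot'])
caps('top',['spice_green_center','spice_red_center','spice_white_center','honey_center','jam_center'])
c,P=caps('side',['spice_red_center','dish_red_floor','spice_white_center'])
cv2.imwrite('pics/s3.png',cv2.resize(c['pixels'][80:320,150:390,::-1],None,fx=2.4,fy=2.4,interpolation=2))
E
```

```text
[0.46252185 0.40803036 0.18327227] [ 1.79982108e+02 -3.69959422e-02 -9.00076462e+01]
top spice_green_center 0.67 [142. 180. 154. 200.] ctr [0.5462 0.4078 0.1431] size [0.034 0.062 0.186]
top spice_red_center 0.87 [348. 227. 379. 249.] ctr [ 0.4605 -0.0372  0.1162] size [0.039 0.04  0.006]
top spice_red_center 0.2 [379. 218. 402. 253.] ctr [ 0.4625 -0.0999  0.065 ] size [0.069 0.066 0.078]
top spice_white_center 0.92 [136. 218. 170. 246.] ctr [0.4608 0.4018 0.1808] size [0.037 0.05  0.167]
top honey_center 0.66 [385. 224. 419. 246.] ctr [ 0.4635 -0.1146  0.1167] size [0.036 0.036 0.006]
top honey_center 0.57 [162. 173. 195. 205.] ctr [0.5531 0.3642 0.0864] size [0.048 0.049 0.006]
top jam_center 0.72 [174. 231. 211. 266.] ctr [0.4242 0.33   0.0939] size [0.055 0.056 0.006]
side spice_red_center 0.92 [294. 226. 312. 268.] ctr [ 0.4624 -0.0427  0.1143] size [0.041 0.042 0.007]
side spice_red_center 0.19 [268. 239. 291. 260.] ctr [0.455  0.039  0.0233] size [0.062 0.069 0.008]
side dish_red_floor 0.63 [283. 257. 307. 275.] ctr [ 0.4457 -0.0439  0.0235] size [0.036 0.066 0.006]
side spice_white_center 0.74 [220. 162. 232. 176.] ctr [0.4648 0.4054 0.097 ] size [0.036 0.038 0.006]
```

View pics/s3.png

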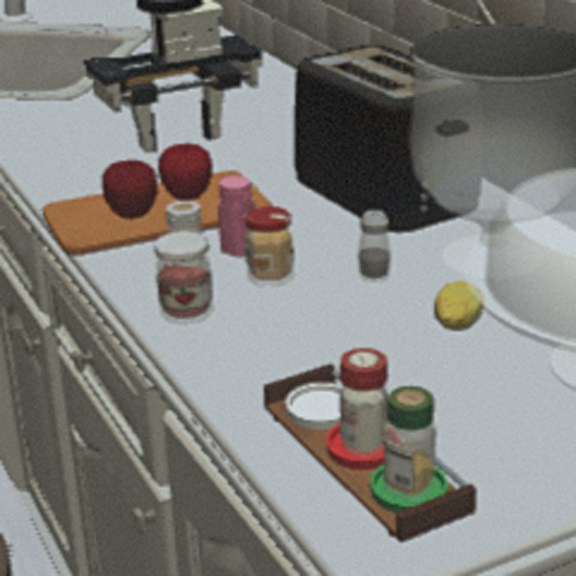

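Red and green both stand in their dishes. The tool is now above the white jar, and honey and jam haven't moved. I'll descend with a narrow opening, grip and lift.

jog_arm(travel=[[-0.002, 0, 0.08], [-0.002, 0, 0.16], [-0.002, 0, 0.22], [-0.002, 0, 0.25], [-0.002, 0, 0.254], [-0.002, 0, 0.254], [-0.002, 0, 0.254], [-0.002, 0, 0.254], [-0.002, 0, 0.254], [-0.002, 0, 0.254]], dr=[[0, 0, 0], [0, 0, 0], [0, 0, 0], [0, 0, 0], [0, 0, 0], [0, 0, 0], [0, 0, 0], [0, 0, 0], [0, 0, 0], [0, 0, 0]], claw=[0.75, 0.75, 0.75, 0.75, 0.75, 0.3, 0.3, 0.3, 0.3, 0.3], newtons=15)

```text
time_s: 16.4
tcp_pos: [0.4632, 0.4073, 0.058]
eef_rot: [-180.0, 0.1, -90.1]
contact_force: [-2.2, 0.5, 6.3]
gripper_width: 0.042
gripper_force: 15.0
```

jog_arm(travel=[[0, 0, -0.08], [0, 0, -0.17], [0, 0, -0.23], [0.03, 0, -0.24], [0.12, 0.008, -0.24], [0.23, 0.008, -0.24], [0.34, 0.008, -0.24], [0.46, 0.008, -0.24], [0.58, 0.008, -0.24], [0.68, 0.008, -0.24]], dr=[[0, 0, 0], [0, 0, 0], [0, 0, 0], [0, 0, 0], [0, 0, 0], [0, 0, 0], [0, 0, 0], [0, 0, 0], [0, 0, 0], [0, 0, 0]], claw=[0.3, 0.3, 0.3, 0.3, 0.3, 0.3, 0.3, 0.3, 0.3, 0.3])

```text
time_s: 17.65
tcp_pos: [0.4565, 0.064, 0.1761]
eef_rot: [179.9, -0.0, -90.2]
contact_force: [0.7, 0.2, -1.8]
gripper_width: 0.0417
gripper_force: 15.0
```

jog_arm(travel=[[0.04, 0, 0], [0.056, 0, 0], [0.056, 0, 0], [0.056, 0, 0.03], [0.056, 0, 0.06], [0.056, 0, 0.08], [0.056, 0, 0.08], [0.056, 0, 0.08], [0.056, 0, 0.08], [0.056, 0, 0.08]], dr=[[0, 0, 0], [0, 0, 0], [0, 0, 0], [0, 0, 0], [0, 0, 0], [0, 0, 0], [0, 0, 0], [0, 0, 0], [0, 0, 0], [0, 0, 0]], claw=[0.3, 0.3, 0.3, 0.3, 0.3, 0.3, 0.3, 0.3, 0.3, 0.3])

```text
time_s: 18.9
tcp_pos: [0.4582, 0.0389, 0.1374]
eef_rot: [-180.0, 0.0, -90.1]
contact_force: [0.5, -0.7, -1.8]
gripper_width: 0.0421
gripper_force: 15.0
```

```bash
python3 - <<'E'
from h import *
s=r.get_state();print(s['tcp_pos'],s['eef_rot'],s['gripper_width'])
caps('top',['honey_center','jam_center'])
c,P=caps('side',['spice_red_center','dish_white_floor','spice_white_center'])
cv2.imwrite('pics/s4.png',cv2.resize(c['pixels'][80:320,150:390,::-1],None,fx=2.4,fy=2.4,interpolation=2))
E
```

```text
[0.45821386 0.03892993 0.13742615] [-1.79959070e+02  2.17007584e-02 -9.01422955e+01] 0.04213429821478356
top honey_center 0.76 [162. 176. 196. 204.] ctr [0.5523 0.3634 0.0864] size [0.047 0.049 0.006]
top jam_center 0.73 [175. 232. 211. 265.] ctr [0.4248 0.3291 0.094 ] size [0.056 0.055 0.006]
side spice_red_center 0.58 [291. 226. 314. 269.] ctr [ 0.4617 -0.0439  0.114 ] size [0.038 0.037 0.007]
side dish_white_floor 0.93 [269. 240. 292. 258.] ctr [0.4554 0.0378 0.0227] size [0.062 0.068 0.008]
side spice_white_center 0.96 [272. 185. 289. 233.] ctr [0.459  0.036  0.1762] size [0.039 0.032 0.007]
```

View pics/s4.png

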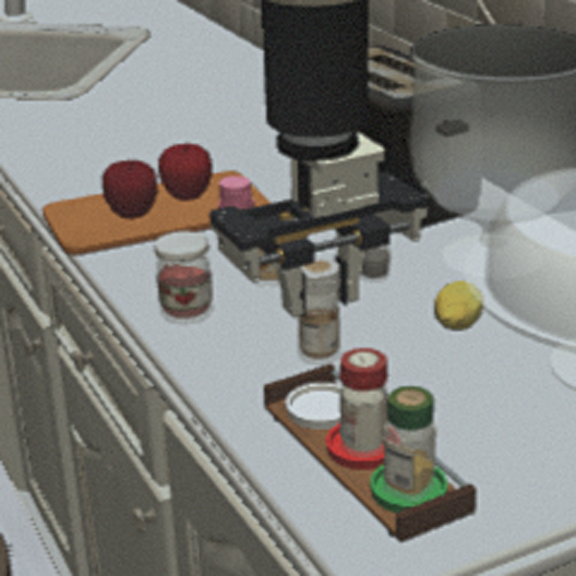

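jog_arm(travel=[[0, 0, 0.04], [0, 0, 0.08], [0, 0, 0.11], [0, 0, 0.122], [0, 0, 0.122], [0, 0, 0.122], [0, 0, 0.122], [0, 0, 0.122], [0, 0, 0.06], [0, 0, -0.06]], dr=[[0, 0, 0], [0, 0, 0], [0, 0, 0], [0, 0, 0], [0, 0, 0], [0, 0, 0], [0, 0, 0], [0, 0, 0], [0, 0, 0], [0, 0, 0]], claw=[0.3, 0.3, 0.3, 0.3, 0.3, 0.75, 0.75, 0.75, 0.75, 0.75])

```text
time_s: 20.5
tcp_pos: [0.4565, 0.0381, 0.1664]
eef_rot: [179.7, -0.1, -90.2]
contact_force: [1.8, -0.1, 0.4]
gripper_width: 0.0658
gripper_force: 0.0
```

jog_arm(travel=[[0, 0, -0.04], [-0.06, 0, -0.05], [-0.16, 0, -0.05], [-0.26, 0, -0.05], [-0.36, 0, -0.05], [-0.4, 0, -0.05], [-0.4, 0, -0.05], [-0.4, 0, -0.05], [-0.4, 0, -0.05], [-0.4, 0, -0.05]], dr=[[0, 0, 0], [0, 0, 0], [0, 0, 0], [0, 0, 0], [0, 0, 0], [0, 0, 0], [0, 0, 0], [0, 0, 0], [0, 0, 0], [0, 0, 0]], claw=[0.75, 0.75, 0.75, 0.75, 0.75, 0.75, 0.75, 0.75, 0.75, 0.75])

```text
time_s: 21.75
tcp_pos: [0.4586, 0.2381, 0.1923]
eef_rot: [-180.0, 0.0, -90.2]
contact_force: [-0.1, -0.4, -0.4]
gripper_width: 0.0655
gripper_force: 0.0
```

```bash
python3 - <<'E'
from h import *
caps('top',['spice_red_center','spice_green_center','spice_white_center','jam_center','honey_center'])
c,P=caps('side',['spice_red_center','spice_green_center','spice_white_center'])
cv2.imwrite('pics/s5.png',cv2.resize(c['pixels'][80:320,150:390,::-1],None,fx=2.4,fy=2.4,interpolation=2))
E
```

```text
top spice_red_center 0.63 [347. 226. 378. 251.] ctr [ 0.4605 -0.0369  0.1163] size [0.038 0.038 0.005]
top spice_white_center 0.65 [311. 225. 339. 248.] ctr [0.4566 0.0457 0.1175] size [0.034 0.037 0.006]
top jam_center 0.54 [314. 226. 344. 248.] ctr [0.4565 0.0459 0.1174] size [0.038 0.037 0.006]
side spice_red_center 0.67 [291. 224. 313. 271.] ctr [ 0.4629 -0.0645  0.1141] size [0.04  0.081 0.007]
side spice_green_center 0.8 [242. 153. 256. 190.] ctr [0.5529 0.4476 0.0957] size [0.035 0.033 0.007]
side spice_green_center 0.76 [312. 240. 333. 294.] ctr [ 0.4661 -0.1212  0.1144] size [0.037 0.037 0.007]
side spice_white_center 0.57 [272. 208. 290. 252.] ctr [0.4588 0.0412 0.1153] size [0.039 0.039 0.006]
```

View pics/s5.png

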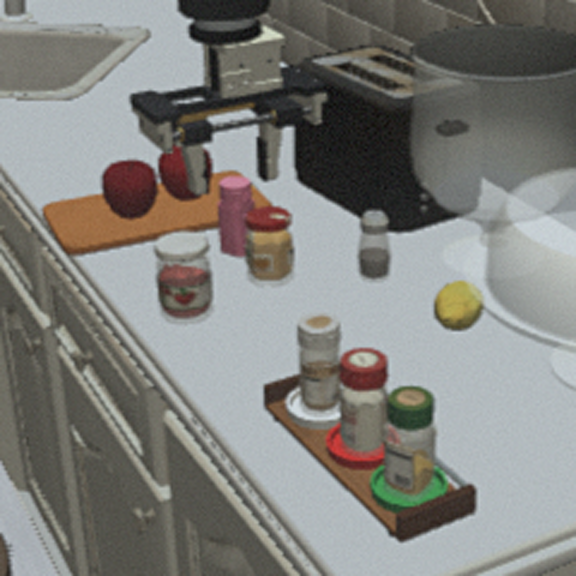

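All three jars stand upright in the dishes of their colour, each about 3 mm or less off centre. Honey and jam are in place and the arm is clear, so I'm handing in.

```bash
python3 -c "
from plant import r
print(r.close_job())"
```

```text
the job is handed in; nothing more can be done
None
```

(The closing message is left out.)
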